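Hold the lantern lid half-way to its lock

ROBOT

A 6-joint arm with a two-finger parallel gripper is mounted at the origin on the work surface. World frame = base frame: x ahead of the robot, y to its left, z up, the work surface at z = 0. Lengths are in mm, angles in rad, forces in N, time in s.
With the tool pointing down it reaches from about 375 to 975 mm from the base axis. Payload 3.8 kg.
Tool frame: the origin (TCP) lies midway between the tips of the shut fingers; the grasp point (between the pads) lies 19 mm behind it; z points along the fingers, y is the line along which they close (so a half turn about z gives the same grasp; the last joint's range is limited). The gripper opens to 85 mm and grips with 20 to 120 N. Pads are 22 mm wide; open, the fingers measure 114 mm over their backs; the gripper's body (76 mm by 85 mm) begins 54 mm behind the grasp point. The pads swing forward as they close: fully open they stand 13 mm farther back than shut.
Start: joints at [1.207, 0.264, 1.604, -0, 1.274, -0.037], TCP at [216.682, 639.271, 231.28] pointing down, gripper open.
Joint ranges: [-2.63, 2.63], [-0.94, 2.18], [0.31, 2.57], [-1.31, 4.45], [0, 2.66], [-2.55, 2.55]. Speed limits (rad/s): [2.57, 2.57, 3.14, 3.14, 3.14, 3.14].

INTERFACE

Orientations are given as a rotation vector (axis times angle).
In Python, from rig import arm, eyes gives the robot as it stands.
- The arm moves only by the tool move_arm, never from a script. Its argument "steps" is a list of rows, each an object of numbers: "jaw": the finger opening in mm, from 0 to 85.4; "tx", "ty", "tz": the shift along the tool's x, y, z in mm; "rx", "ry", "rz": the turn, a rotation vector about the tool's x, y, z in rad. In form: [{"jaw": .., "tx": .., "ty": .., "tz": .., "rx": .., "ry": .., "rz": ..}, ...]. A call has 1 to 10 rows; each row is the pose to reach, as a shift and turn from the pose commanded when the call began, along the tool's axes at that moment; what a row does not reach only later rows make up. A row lasts 1/12 s, in which the tool goes at most 41.7 mm and 7.16 degrees, less where a joint would pass 70% of its speed; a pose out of reach is approached as far as the arm can. A call with a gripper value outside its range is refused whole. The fingers move at their own pace and stop on an object; "force" is the grip in N (left out, the last holds). Time passes only in rows, so rows that repeat a pose let the fingers close. It gives the time, the measured TCP pose, the force, the opening and the grip force at its end, in the units of the state.
- arm.sense(): the state, without advancing time (a new reading comes with each control period).
- eyes.camera(name): name is "scene" or "side" or "wrist"; returns (picture, depth): 384x512x3 uint8, red, green, blue; 384x512 float32, mm along the optical axis (not along the pixel's ray), 0 where there is no reading.
- eyes.camera_model(name): a dict with "vfov" (degrees; the focal length in pixels is half the picture's height over the tangent of half this angle, whatever the lens; pixels are square), "cx", "cy" (the principal point, pixels), "view" (4x4, takes a point from world to camera coordinates); the wrist camera has in their place "hand_eye" (4x4, takes a point from camera to tool coordinates, whose origin is the TCP and whose axes are the flange's). Camera axes: x right, y down, z forward; pixel columns grow to the right and rows downward; lengths in mm; the calibration is good to about 2 mm. A picture is of the moment at which its call begins: read the wrist's pose just before it. camera_model takes no time and is no camera call.
- arm.hand_in(): hands the job in; it is judged then, once.
The state is a dict: "time_s": time; "joints": joint angles; "qd": joint speeds; "tau": joint torques, N m; "tcp_pos": TCP position; "orientation": TCP orientation; "ft_force": force on the tool from outside, world axes, zero at the start; "ft_torque": the same for the moment, N m; "gripper_width": finger opening in mm; "finger_force": force on a finger pad.
Only numpy, scipy, OpenCV 4.12 (cv2) and the standard library are available. Lean on these libraries where they do the work, as an engineer would, in place of code of your own. Each camera call takes 0.05 s, during which the arm holds its last target. There are 200 camera calls.

TASK

Fit the loose steel lid onto the tealight lantern: lower it so that its two lugs drop through the slots of the collar and the lid sits flat, then turn it clockwise (seen from above) half-way to the lock, until the grip bar points at the two small studs, stopping before the latch clicks. Finish while still gripping the lid and holding it there, so that I can hook the carrying handle on: do not let go. Leave the bowl, the lighter case and the two tumblers where they stand.

Things in the scene. Friction and masses are not known exactly. Their poses are not given: they have to be found in the camera images.
- lid: Loose round steel lid, about 0.2 kg, standing on the table on its plug. Origin: centre of underside; z up. Plug 52 mm in diameter, z 0 to 14 mm; at its foot two lugs, at +x and -x, 12 mm wide (y), z 0 to 5 mm, reaching 32.5 mm from the axis; cap plate 80 mm in diameter, z 14 to 18 mm; grip bar on top. A half turn of the lid makes no difference.
- lid_bar (a point): Centre of the lid's dark wooden grip bar, 34 mm above the lid's origin, axes as the lid's. The bar stands upright on the cap plate: 46 mm long along x (the same direction as the lugs), 14 mm thick along y, z 18 to 50 mm above the lid's origin. Pinch it across its thickness from above.
- lantern: Square clear acrylic lantern with stone foot and steel top, 110 x 110 mm; it does not move. Origin: centre of underside; z up. Its shut glass door is on the -x side. On the flat top (131 mm above the table) stands the round bayonet collar, outer diameter 78 mm, top at 151 mm.
- collar (a point): Centre of the collar's top face, 151 mm above the table, axes as the lantern's. Its lip (5 mm thick, opening 56 mm in diameter) has two slots, at +x and -x. With its bar along the lantern's x the lid drops in: seated, its cap plate rests on the collar and its origin is 14 mm below this point. The lugs then run under the lip with 4 mm of play in height.
- slot (a point): Middle of the slot at +x, at the collar's top, 31.5 mm from its axis; the slots are 16 mm wide and reach out to 35 mm. From the slots the seated lid turns only clockwise seen from above (yaw decreasing), about 95 degrees to a stop: 45 degrees is half-way, from about 60 the latch is pushed, at about 92 it clicks behind a lug. It turns freely, with no spring back.
- stud (a point): Top of one of two dark studs, 5 mm thick, 8 mm high, on the lantern's steel top, 56 mm from the collar's axis at the +x -y and -x +y corners (this one +x -y). They mark the half-way position: the grip bar points at them when the lid is turned 45 degrees clockwise from the slots.
- latch (a joint): Spring latch in the collar, 76 degrees clockwise from the slot at +x: 0 at rest, grows (m) as a lug pushes it outward on the way to the lock, up to 0.0015 (spring 0.8 N/mm). Only its small dark tab is seen on the collar's outside.
- bowl: Bystander: matte black ceramic bowl, 120 mm wide, 50 mm high. Origin: centre of its underside.
- lighter_case: Bystander: flat stainless lighter case, 57 x 38 x 13 mm. Origin: centre of its underside.
- tumbler_a: Bystander: amber glass tumbler, 68 mm wide, 85 mm high, the one nearer to the robot. Origin: centre of its underside.
- tumbler_b: Bystander: amber glass tumbler, 68 mm wide, 85 mm high, farther out to the side. Origin: centre of its underside.
Not all that is in view belongs to the job. What is shaped like the lid but blue or purple is not meant.

How it is judged (in metres and radians):
On the way:
1. the lid is dropped through the slots and seated in the collar, bar still along the slots (z of lid in the frame of collar below -0.011 m and horizontal distance between lid and collar below 0.005 m and angle between lid's own z axis and vertical below 0.08 rad and angle between the x axis of lid and the x axis of lantern, either way round below 0.35 rad), for 0.05 s.
At the end, for the whole second after the job is handed in: The lid is seated in the collar (within 3 mm of its seated height, 5 mm of the axis, tilt under 0.08 rad), turned 45 degrees +-12 from the slots, at rest, latch not pushed, and still gripped by the fingers (over 3 N) (z of lid in the frame of collar below -0.011 m and horizontal distance between lid and collar below 0.005 m and angle between lid's own z axis and vertical below 0.08 rad and angle between the x axis of lid and the x axis of lantern, either way round between 0.576 and 0.995 rad and contact force between the fingers and lid above 3 N and angular speed of lid below 0.1 rad/s and linear speed of lid below 0.02 m/s and value of joint latch below 0.0005 m); the arm keeps its last pose, push and grip.
It fails at once if the lid is turned on into the latch (value of joint latch above 0.0006 m or (z of lid in the frame of collar below -0.011 m and horizontal distance between lid and collar below 0.005 m and angle between lid's own z axis and vertical below 0.08 rad and angle between the x axis of lid and the x axis of lantern, either way round above 1.15 rad)).
It fails at once if the bowl is disturbed (moved over 20 mm) (distance of bowl from where it was at the start of the episode above 0.02 m).
It fails at once if the lighter_case is disturbed (moved over 20 mm) (distance of lighter_case from where it was at the start of the episode above 0.02 m).
It fails at once if the tumbler_a is disturbed (moved over 20 mm) (distance of tumbler_a from where it was at the start of the episode above 0.02 m).
It fails at once if the tumbler_b is disturbed (moved over 20 mm) (distance of tumbler_b from where it was at the start of the episode above 0.02 m).
It also fails if it takes over 45 s, if anything falls off the work surface, if the arm or the gripper's body presses on something with over 40 N, if the wrist force passes 120 N, or if a joint passes its speed limit or range.

## Working session

There is one attempt and no reset: what is moved stays moved. The work goes in short steps, Python scripts to look and compute and a tool call to move; the robot and the scene stay as the last step left them, time stands still between calls to the robot, and variables do not carry over. Pictures are saved under pics/ and viewed, at most 13 in all, crops included, and the job is handed in when it is done.

Besides the shell and the picture viewer there is one more tool, called after "Request:" as name(argument=value, ...) on one line, values as JSON. move_arm: Moves the arm, as the interface text tells. Its arguments: {"type":"object","properties":{"steps":{"type":"array","items":{"type":"object","properties":{"jaw":{"type":"number"},"tx":{"type":"number"},"ty":{"type":"number"},"tz":{"type":"number"},"rx":{"type":"number"},"ry":{"type":"number"},"rz":{"type":"number"}}}},"force":{"type":"number"}},"required":["steps"]}

```bash
mkdir -p pics
python3 - <<'E'
from rig import arm, eyes
import numpy as np, cv2
s=arm.sense(); print(s['time_s'],s['tcp_pos'],s['orientation'],s['ft_force'])
ims=[]
for n in ["scene","side","wrist"]:
    p,d=eyes.camera(n); np.savez(f"{n}0.npz",p=p,d=d); ims.append(p[:,:,::-1]); print(n,eyes.camera_model(n),(d>0).mean())
cv2.imwrite("pics/a.png",ims[0]);cv2.imwrite("pics/b.png",ims[1]);cv2.imwrite("pics/c.png",ims[2])
E
```

```text
0.0 [216.40968845 638.58977195 229.94496411] [-0.51090623 -3.0993293   0.00346663] [-1.28770863 -0.73647919  0.12527368]
scene {'vfov': 49.361085416192964, 'cx': 261.46256872584735, 'cy': 205.57451519644349, 'view': array([[-3.26983146e-01,  9.44936575e-01, -1.33000595e-02,
         2.02585099e+02],
       [ 7.60187846e-01,  2.54640224e-01, -5.97723009e-01,
        -3.62909600e+02],
       [-5.61423603e-01, -2.05555893e-01, -8.01592361e-01,
         1.43030994e+03],
       [ 0.00000000e+00,  0.00000000e+00,  0.00000000e+00,
         1.00000000e+00]])} 0.9959920247395834
side {'vfov': 53.90330568908038, 'cx': 257.41146054394426, 'cy': 187.94317584253898, 'view': array([[-9.16198539e-01, -4.00450482e-01, -1.48205262e-02,
         5.66891342e+02],
       [-2.93403594e-01,  6.95555977e-01, -6.55832459e-01,
         2.48938406e+02],
       [ 2.72936930e-01, -5.96524346e-01, -7.54760980e-01,
         1.06466347e+03],
       [ 0.00000000e+00,  0.00000000e+00,  0.00000000e+00,
         1.00000000e+00]])} 0.9959462483723959
wrist {'vfov': 58.97830548902839, 'cx': 260.32433542774857, 'cy': 197.242106789717, 'hand_eye': array([[-5.33232299e-04, -9.58921599e-01, -2.83670728e-01,
         7.30599812e+01],
       [ 9.99999858e-01, -5.07203585e-04, -1.65204745e-04,
         2.39252248e-01],
       [ 1.45395880e-05, -2.83670776e-01,  9.58921733e-01,
        -1.41325864e+02],
       [ 0.00000000e+00,  0.00000000e+00,  0.00000000e+00,
         1.00000000e+00]])} 0.9961446126302084
```

View pics/a.png

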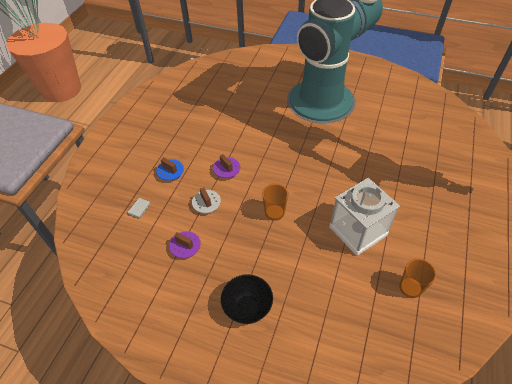

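View pics/b.png

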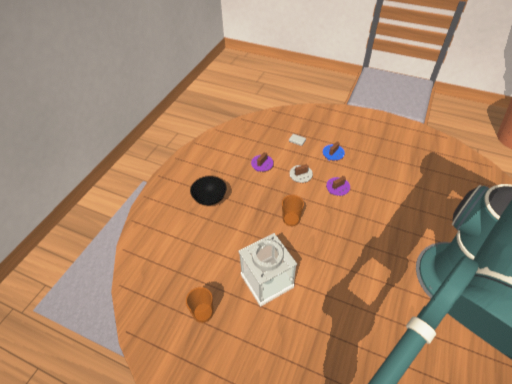

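View pics/c.png

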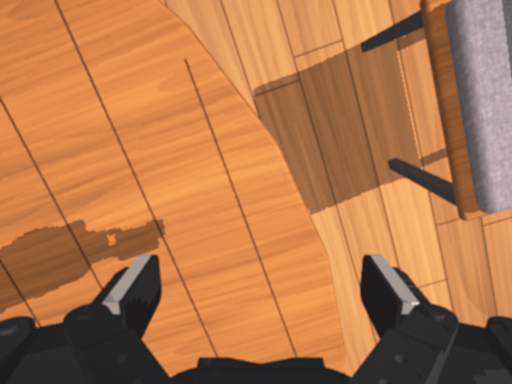

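The scene view shows the steel lid at about (206,202) and the lantern top at (370,197). In the side view they are at (301,174) and (268,255). The wrist view sees neither.

```bash
cat > h.py <<'E'
from rig import arm, eyes
import numpy as np, cv2
from scipy.spatial.transform import Rotation as R
def cam(n,s=None):
    m=eyes.camera_model(n); f=192/np.tan(np.radians(m['vfov']/2))
    if n=='wrist':
        T=np.eye(4);T[:3,:3]=R.from_rotvec(s['orientation']).as_matrix();T[:3,3]=s['tcp_pos'];C=T@m['hand_eye']
    else: C=np.linalg.inv(m['view'])
    return f,m['cx'],m['cy'],C
def rays(c,uv):
    f,cx,cy,C=c; uv=np.atleast_2d(uv).astype(float)
    return C[:3,3],np.c_[(uv[:,0]-cx)/f,(uv[:,1]-cy)/f,np.ones(len(uv))]@C[:3,:3].T
def plane(c,uv,z):
    o,d=rays(c,uv); return o+d*((z-o[2])/d[:,2])[:,None]
def tri(l):  # list of (cam,uv) -> point, residuals
    A=0;b=0;P=[]
    for c,uv in l:
        o,d=rays(c,uv); d=d[0]/np.linalg.norm(d[0]); M=np.eye(3)-np.outer(d,d); A=A+M;b=b+M@o;P.append((M,o))
    x=np.linalg.solve(A,b); return x,[np.linalg.norm(M@(x-o)) for M,o in P]
E
python3 - <<'E'
from h import *
S,D=cam('scene'),cam('side')
for n,a,b in [('lid',(206,202),(301,174)),('lantern',(370,197),(268,255)),('bowl',(247,300),(209,191)),('ta',(275,203),(292,210)),('tb',(417,278),(201,303)),('case',(139,208),(298,140)),('purp1',(226,168),(339,187)),('purp2',(185,245),(262,164)),('blue',(170,171),(334,152))]:
    print(n,*[np.round(v) for v in tri([(S,a),(D,b)])])
E
```

```text
lid [ 536. -192.   10.] [0. 0.]
lantern [488. 229. 146.] [1. 1.]
bowl [783.  21.  36.] [1. 1.]
ta [503.  -2.  46.] [2. 2.]
tb [612. 377.  55.] [2. 2.]
case [ 609. -365.    0.] [0. 0.]
purp1 [ 399. -188.    7.] [0. 0.]
purp2 [ 682. -187.    9.] [1. 1.]
blue [ 462. -341.    9.] [2. 2.]
```

Request:
move_arm(steps=[{"tx":-31,"ty":-24,"tz":-12,"jaw":85},{"tx":-62,"ty":-48,"tz":-24,"jaw":85},{"tx":-93,"ty":-72,"tz":-36,"jaw":85},{"tx":-124,"ty":-96,"tz":-48,"jaw":85},{"tx":-155,"ty":-120,"tz":-60,"jaw":85},{"tx":-186,"ty":-144,"tz":-72,"jaw":85},{"tx":-217,"ty":-168,"tz":-84,"jaw":85},{"tx":-248,"ty":-192,"tz":-96,"jaw":85},{"tx":-279,"ty":-216,"tz":-100,"jaw":85},{"tx":-310,"ty":-240,"tz":-100,"jaw":85}])

```text
schema error: expected keys jaw, tx, ty, tz, rx, ry, rz
```

Request:
move_arm(steps=[{"tx":-31,"ty":-24,"jaw":85},{"tx":-62,"ty":-48,"jaw":85},{"tx":-79,"ty":-61,"jaw":85},{"tx":-79,"ty":-61,"jaw":85},{"tx":-79,"ty":-61,"jaw":85},{"tx":-79,"ty":-61,"jaw":85}])

```text
schema error: expected keys jaw, tx, ty, tz, rx, ry, rz
```

Run:
```python
from h import *
s=arm.sense(); p,d=eyes.camera('wrist'); np.savez('w1.npz',p=p,d=d,o=s['orientation'],t=s['tcp_pos'])
print(s['time_s'],s['tcp_pos'],s['orientation'],s['joints'],s['ft_force'])
cv2.imwrite('pics/d.png',cv2.resize(p[:,:,::-1],(800,600)))
```

```text
0.15 [216.46806373 638.73164562 230.24344129] [-5.10936567e-01 -3.09940154e+00  2.72815376e-03] [ 1.20710941e+00  2.64564167e-01  1.60508870e+00  5.73814394e-06
  1.27371334e+00 -3.69272761e-02] [0.64471111 0.17046779 0.0632854 ]
```

View pics/d.png

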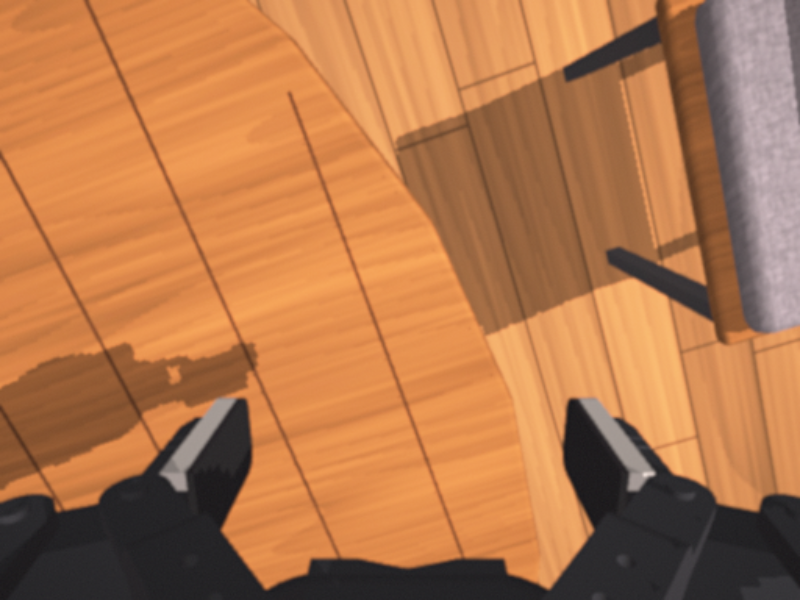

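The moves were refused because every row needs all seven keys, so the wrist view still shows only bare table.

Request:
move_arm(steps=[{"tx":-31,"ty":-24,"tz":-12,"rx":0,"ry":0,"rz":0,"jaw":85},{"tx":-62,"ty":-48,"tz":-24,"rx":0,"ry":0,"rz":0,"jaw":85},{"tx":-93,"ty":-72,"tz":-36,"rx":0,"ry":0,"rz":0,"jaw":85},{"tx":-124,"ty":-96,"tz":-48,"rx":0,"ry":0,"rz":0,"jaw":85},{"tx":-155,"ty":-120,"tz":-60,"rx":0,"ry":0,"rz":0,"jaw":85},{"tx":-186,"ty":-144,"tz":-72,"rx":0,"ry":0,"rz":0,"jaw":85},{"tx":-217,"ty":-168,"tz":-84,"rx":0,"ry":0,"rz":0,"jaw":85},{"tx":-248,"ty":-192,"tz":-96,"rx":0,"ry":0,"rz":0,"jaw":85},{"tx":-279,"ty":-216,"tz":-100,"rx":0,"ry":0,"rz":0,"jaw":85},{"tx":-310,"ty":-240,"tz":-100,"rx":0,"ry":0,"rz":0,"jaw":85}])

```text
time_s: 1.03
tcp_pos: [434.5, 311.2, 333.3]
orientation: [0.51, 3.097, 0.004]
ft_force: [1.0, 0.9, 0.4]
gripper_width: 85.0
finger_force: 0.0
```

Request:
move_arm(steps=[{"tx":-31,"ty":-24,"tz":0,"rx":0,"ry":0,"rz":0,"jaw":85},{"tx":-62,"ty":-48,"tz":0,"rx":0,"ry":0,"rz":0,"jaw":85},{"tx":-79,"ty":-61,"tz":0,"rx":0,"ry":0,"rz":0,"jaw":85},{"tx":-79,"ty":-61,"tz":0,"rx":0,"ry":0,"rz":0,"jaw":85},{"tx":-79,"ty":-61,"tz":0,"rx":0,"ry":0,"rz":0,"jaw":85},{"tx":-79,"ty":-61,"tz":0,"rx":0,"ry":0,"rz":0,"jaw":85}])

```text
time_s: 1.53
tcp_pos: [488.1, 229.7, 331.1]
orientation: [-0.511, -3.099, -0.001]
ft_force: [0.4, -1.1, -0.3]
gripper_width: 84.9
finger_force: 0.0
```

Run:
```python
from h import *
s=arm.sense(); p,d=eyes.camera('wrist'); np.savez('w1.npz',p=p,d=d,orientation=s['orientation'],tcp_pos=s['tcp_pos'])
print(s['time_s'],s['tcp_pos'],s['orientation'],s['joints'],s['ft_force'])
cv2.imwrite('pics/e.png',cv2.resize(p[:,:,::-1],(800,600)))
```

```text
1.5333 [488.05842765 229.71566794 331.09427313] [-5.11297446e-01 -3.09887157e+00 -6.04552587e-04] [ 3.93242432e-01 -4.07277790e-02  1.75899640e+00  7.70342261e-04
  1.42381983e+00 -8.50623942e-01] [ 0.44800739 -1.05864904 -0.25358352]
```

View pics/e.png

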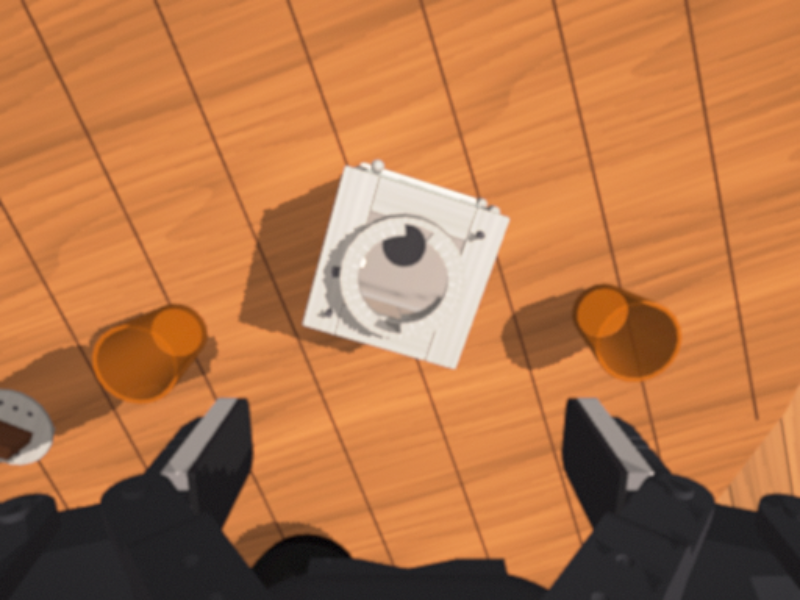

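The wrist view shows the lantern collar centred near (403,272) in the 800-wide picture, i.e. (258,174) in the original. The studs are at (477,236) and (325,313), the latch tab at (336,271) and the door at the top edge. The image's up-right direction is therefore lantern −x.

Run:
```python
from h import *
z=np.load('w1.npz'); c=cam('wrist',z)
k=1/1.5625
P=plane(c,np.array([[403,272]])*k,151);S=plane(c,np.array([[325,313],[477,236]])*k,139)
print(P,S,S.mean(0),np.linalg.norm(S[0]-S[1]))
v=S[0]-S[1]; yaw=np.arctan2(v[1],v[0])+np.pi/4; print('lantern yaw',np.degrees(yaw))
M=R.from_rotvec(z['orientation']).as_matrix(); psi=np.arctan2(M[1,0],M[0,0]); print('psi',np.degrees(psi),'rz',psi-(yaw+np.pi))
print('shift tool',M.T@(np.r_[P[0,:2],260]-z['tcp_pos']))
```

```text
[[485.95822945 228.22324124 151.        ]] [[498.01482427 169.8441126  139.        ]
 [481.52464995 278.93891452 139.        ]] [489.76973711 224.39151356 139.        ] 110.3340457705705
lantern yaw -36.40455088165826
psi 161.26182500987122 rz 0.3083364262021382
shift tool [ 1.44722101 -2.10547157 71.09505175]
```

Request:
move_arm(steps=[{"tx":0,"ty":0,"tz":24,"rx":0,"ry":0,"rz":0.1,"jaw":85},{"tx":0,"ty":0,"tz":48,"rx":0,"ry":0,"rz":0.2,"jaw":85},{"tx":0,"ty":0,"tz":71,"rx":0,"ry":0,"rz":0.3,"jaw":85},{"tx":0,"ty":0,"tz":71,"rx":0,"ry":0,"rz":0.3,"jaw":85},{"tx":0,"ty":0,"tz":71,"rx":0,"ry":0,"rz":0.3,"jaw":85},{"tx":0,"ty":0,"tz":71,"rx":0,"ry":0,"rz":0.3,"jaw":85}])

```text
time_s: 2.08
tcp_pos: [488.6, 230.4, 261.6]
orientation: [0.962, 2.99, 0.002]
ft_force: [-0.2, -0.1, 1.0]
gripper_width: 85.4
finger_force: 0.0
```

Run:
```python
from h import *
s=arm.sense(); p,d=eyes.camera('wrist'); np.savez('w2.npz',p=p,d=d,orientation=s['orientation'],tcp_pos=s['tcp_pos'])
print(s['time_s'],s['tcp_pos'],s['orientation'],s['joints'],s['ft_force'])
x0,y0=160,90; cr=p[y0:y0+200,x0:x0+200]
cv2.imwrite('pics/f.png',cv2.resize(cr[:,:,::-1],(600,600),interpolation=cv2.INTER_CUBIC))
```

```text
2.0833 [488.60453659 230.4034392  261.57718795] [9.62376094e-01 2.98952220e+00 1.60822115e-03] [ 3.94432640e-01 -1.09010106e-02  1.85558736e+00  1.45613112e-04
  1.29549193e+00 -5.53522519e-01] [-0.20868921 -0.11597156  0.96670747]
```

View pics/f.png

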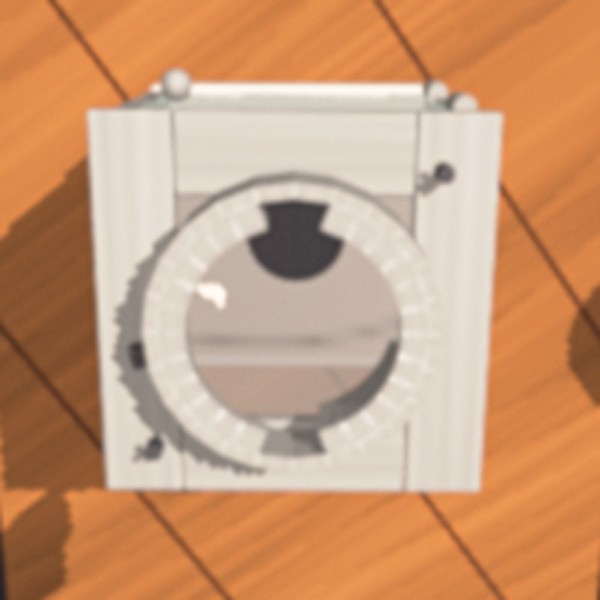

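The crop (3×, offset 160,90) shows the collar, now aligned with the tool. The slot outer ends are near (296,204) and (294,455), and the stud tops near (444,173) and (152,447). The roof corners are (90,110), (502,112), (480,491) and (107,489).

Run:
```python
from h import *
from scipy.optimize import least_squares
z=np.load('w2.npz'); c=cam('wrist',z); f=lambda a:np.array(a,float)/3+[160,90]-1/3
M=R.from_rotvec(z['orientation']).as_matrix(); psi=np.arctan2(M[1,0],M[0,0])
sl=plane(c,f([[296,204],[294,455]]),151); print('slots',sl,np.linalg.norm(sl[0]-sl[1]),sl.mean(0))
st=plane(c,f([[444,173],[152,447]]),139); print('studs',st.mean(0),np.linalg.norm(st[0]-st[1]))
rc=plane(c,f([[90,110],[502,112],[480,491],[107,489]]),131); print('roof',rc.mean(0),np.linalg.norm(rc-np.roll(rc,1,0),axis=1))
a=lambda v:np.degrees(np.arctan2(v[1],v[0]))
print('yaw: slots',a(sl[1]-sl[0]),'studs',a(st[1]-st[0])+45,'roof',a(rc[3]+rc[2]-rc[0]-rc[1]),'tool',np.degrees(psi)-180)
# depth -> world
d=z['d']; v,u=np.mgrid[0:384,0:512]; o,r=rays(c,np.c_[u.ravel(),v.ravel()]); W=o+r*d.ravel()[:,None]
m=(d.ravel()>0)&(W[:,2]>144)&(W[:,2]<160)&(np.hypot(*(W[:,:2]-sl.mean(0)[:2]).T)<50); Q=W[m]
print('collar depth z',np.median(Q[:,2]),len(Q),np.percentile(Q[:,2],[5,95]))
mask=m.reshape(384,512).astype(np.uint8); cs,_=cv2.findContours(mask,cv2.RETR_EXTERNAL,cv2.CHAIN_APPROX_NONE); C=max(cs,key=cv2.contourArea)[:,0]
E2=plane(c,C,151)[:,:2]; q=least_squares(lambda p:np.hypot(*(E2-p[:2]).T)-p[2],[*sl.mean(0)[:2],39],loss='soft_l1').x; print('outer',q)
m2=(np.hypot(*(W[:,:2]-q[:2]).T)<70)&(W[:,2]>125)&(W[:,2]<137)&(d.ravel()>0); print('roof depth z',np.median(W[m2,2]))
# two-view height of roof via w1 corners
z1=np.load('w1.npz'); c1=cam('wrist',z1)
for A,B in zip([[347,166],[509,216],[455,368],[304,324]],f([[90,110],[502,112],[480,491],[107,489]])): print(tri([(c1,np.array(A)/1.5625),(c,B)]))
```

```text
slots [[463.92052463 246.39099052 151.        ]
 [518.65362193 206.23340992 151.        ]] 67.88477900202483 [491.28707328 226.31220022 151.        ]
studs [489.54849888 226.57408617 139.        ] 110.01295495321868
roof [490.73618736 226.51138632 131.        ] [108.8942027  108.04057986 109.05882453 109.15854502]
yaw: slots -36.26743370499016 studs -36.48033677968748 roof -36.19816843245543 tool -35.68845535145118
collar depth z 149.6709927835368 3621 [147.38468286 150.80405542]
outer [490.40352903 226.30648134  38.73654586]
roof depth z 129.7285394019582
(array([415.09274312, 215.43896286, 133.06890222]), [np.float64(0.031833930386581444), np.float64(0.03183393038648328)])
(array([476.3762615 , 301.2847691 , 139.40954564]), [np.float64(0.6288638194861528), np.float64(0.6288638194860566)])
(array([564.21590732, 238.8914367 , 135.77593093]), [np.float64(0.25402110492155916), np.float64(0.2540211049215792)])
(array([500.76051609, 153.31166117, 137.82957173]), [np.float64(0.046689326274191506), np.float64(0.04668932627410769)])
```

Collar centre is about (490.8, 226.4) at z 150 and lantern yaw is −36.2°; roof size and stud spacing agree within 2%. Next is the lid.

Request:
move_arm(steps=[{"tx":-27,"ty":-30,"tz":0,"rx":0,"ry":0,"rz":0,"jaw":85},{"tx":-54,"ty":-60,"tz":0,"rx":0,"ry":0,"rz":0,"jaw":85},{"tx":-81,"ty":-90,"tz":0,"rx":0,"ry":0,"rz":0,"jaw":85},{"tx":-108,"ty":-120,"tz":0,"rx":0,"ry":0,"rz":0,"jaw":85},{"tx":-135,"ty":-150,"tz":10,"rx":0,"ry":0,"rz":0,"jaw":85},{"tx":-162,"ty":-180,"tz":20,"rx":0,"ry":0,"rz":0,"jaw":85},{"tx":-189,"ty":-210,"tz":30,"rx":0,"ry":0,"rz":0,"jaw":85},{"tx":-216,"ty":-240,"tz":40,"rx":0,"ry":0,"rz":0,"jaw":85},{"tx":-243,"ty":-270,"tz":50,"rx":0,"ry":0,"rz":0,"jaw":85},{"tx":-270,"ty":-300,"tz":60,"rx":0,"ry":0,"rz":0,"jaw":85}])

```text
time_s: 2.97
tcp_pos: [532.7, -174.5, 202.6]
orientation: [0.965, 2.985, -0.0]
ft_force: [0.3, -0.7, -0.1]
gripper_width: 84.9
finger_force: 0.0
```

Request:
move_arm(steps=[{"tx":-14,"ty":-16,"tz":0,"rx":0,"ry":0,"rz":0,"jaw":85},{"tx":-14,"ty":-16,"tz":0,"rx":0,"ry":0,"rz":0,"jaw":85},{"tx":-14,"ty":-16,"tz":0,"rx":0,"ry":0,"rz":0,"jaw":85},{"tx":-14,"ty":-16,"tz":0,"rx":0,"ry":0,"rz":0,"jaw":85}])

```text
time_s: 3.3
tcp_pos: [534.0, -192.9, 201.8]
orientation: [0.967, 2.987, 0.001]
ft_force: [-0.6, 0.0, -0.2]
gripper_width: 84.8
finger_force: 0.0
```

Run:
```python
from h import *
s=arm.sense(); p,d=eyes.camera('wrist'); np.savez('w3.npz',p=p,d=d,orientation=s['orientation'],tcp_pos=s['tcp_pos'])
print(s['time_s'],s['tcp_pos'],s['orientation'],s['joints'],s['ft_force'])
cv2.imwrite('pics/g.png',cv2.resize(p[:,:,::-1],(800,600),interpolation=cv2.INTER_CUBIC))
```

```text
3.3 [ 533.98894314 -192.90015013  201.7721277 ] [9.67192023e-01 2.98684842e+00 7.54886122e-04] [-3.90918112e-01  8.16270013e-02  1.87166171e+00  6.89029394e-04
  1.18629700e+00 -1.33564933e+00] [-6.13143068e-01  1.64555352e-04 -2.02976731e-01]
```

View pics/g.png

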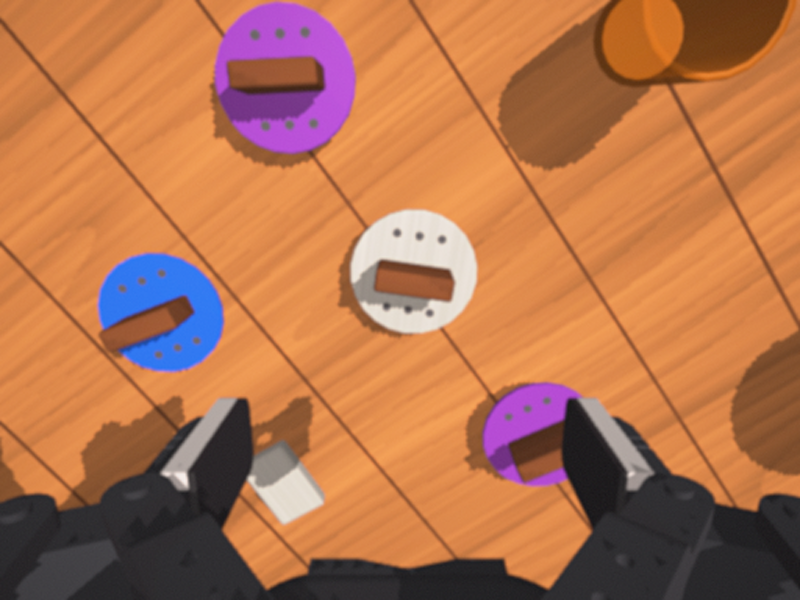

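The steel lid's plate is centred at about (413,271) in the 800-wide view and its bar lies along roughly (378,278)–(452,285). The bar is about 100° from tool x, so I turn the tool to line up and look again.

Request:
move_arm(steps=[{"tx":0,"ty":0,"tz":0,"rx":0,"ry":0,"rz":0.12,"jaw":85},{"tx":0,"ty":0,"tz":0,"rx":0,"ry":0,"rz":0.24,"jaw":85},{"tx":0,"ty":0,"tz":0,"rx":0,"ry":0,"rz":0.36,"jaw":85},{"tx":0,"ty":0,"tz":0,"rx":0,"ry":0,"rz":0.48,"jaw":85},{"tx":0,"ty":0,"tz":0,"rx":0,"ry":0,"rz":0.6,"jaw":85},{"tx":0,"ty":0,"tz":0,"rx":0,"ry":0,"rz":0.72,"jaw":85},{"tx":0,"ty":0,"tz":0,"rx":0,"ry":0,"rz":0.84,"jaw":85},{"tx":0,"ty":0,"tz":0,"rx":0,"ry":0,"rz":0.96,"jaw":85},{"tx":0,"ty":0,"tz":0,"rx":0,"ry":0,"rz":1.08,"jaw":85},{"tx":0,"ty":0,"tz":0,"rx":0,"ry":0,"rz":1.2,"jaw":85}])

```text
time_s: 4.18
tcp_pos: [533.6, -191.4, 201.2]
orientation: [2.489, 1.915, 0.001]
ft_force: [-0.2, -0.5, 1.0]
gripper_width: 85.1
finger_force: 0.0
```

Request:
move_arm(steps=[{"tx":0,"ty":0,"tz":0,"rx":0,"ry":0,"rz":0.12,"jaw":85},{"tx":0,"ty":0,"tz":10,"rx":0,"ry":0,"rz":0.24,"jaw":85},{"tx":0,"ty":0,"tz":20,"rx":0,"ry":0,"rz":0.36,"jaw":85},{"tx":0,"ty":0,"tz":30,"rx":0,"ry":0,"rz":0.48,"jaw":85},{"tx":0,"ty":0,"tz":40,"rx":0,"ry":0,"rz":0.56,"jaw":85},{"tx":0,"ty":0,"tz":40,"rx":0,"ry":0,"rz":0.56,"jaw":85},{"tx":0,"ty":0,"tz":40,"rx":0,"ry":0,"rz":0.56,"jaw":85},{"tx":0,"ty":0,"tz":40,"rx":0,"ry":0,"rz":0.56,"jaw":85}])

```text
time_s: 4.85
tcp_pos: [533.8, -192.4, 161.3]
orientation: [2.918, 1.163, 0.002]
ft_force: [0.2, 0.1, -0.4]
gripper_width: 85.0
finger_force: 0.0
```

Run:
```python
from h import *
s=arm.sense(); p,d=eyes.camera('wrist'); np.savez('w4.npz',p=p,d=d,orientation=s['orientation'],tcp_pos=s['tcp_pos'])
print(s['time_s'],s['tcp_pos'],s['orientation'],s['joints'],s['ft_force'])
cv2.imwrite('pics/i.png',cv2.resize(p[90:290,140:390,::-1],(750,600),interpolation=cv2.INTER_CUBIC))
```

```text
4.85 [ 533.75482648 -192.41352886  161.32351432] [2.91760642e+00 1.16270848e+00 1.59356517e-03] [-3.89952230e-01  1.15540754e-01  1.91278076e+00  1.13262875e-04
  1.11195707e+00  4.22343754e-01] [ 0.16599201  0.05501317 -0.41464307]
```

View pics/i.png

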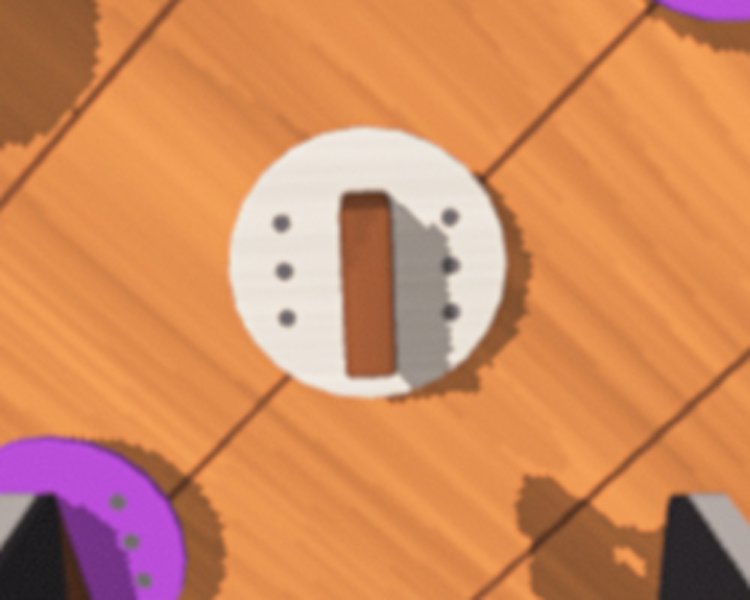

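The crop (3×, offset 140,90) shows the plate spanning x 230–505 and y 127–398. The bar's top-face corners are at about (341,207), (391,205), (397,375) and (347,378), tilted about 2° from tool x.

Run:
```python
from h import *
z=np.load('w4.npz'); c=cam('wrist',z); p=z['p']; M=R.from_rotvec(z['orientation']).as_matrix(); t=z['tcp_pos']
hsv=cv2.cvtColor(p,cv2.COLOR_RGB2HSV)
def hull(c,z0,hs,ctr):
    m=((hs[:,:,1]<60)&(hs[:,:,2]>100)).astype(np.uint8); n,l=cv2.connectedComponents(m); m=(l==l[int(ctr[1]),int(ctr[0])]).astype(np.uint8)
    C=max(cv2.findContours(m,cv2.RETR_EXTERNAL,cv2.CHAIN_APPROX_NONE)[0],key=cv2.contourArea)
    H=cv2.convexHull(C)[:,0].astype(float); e=cv2.fitEllipse(H.astype(np.float32)); print('ellipse',e)
    P=plane(c,H,z0)[:,:2].astype(np.float32); (x,y),r=cv2.minEnclosingCircle(P); return np.array(e[0]),(x,y,r)
e4,pl=hull(c,18,hsv,(140+260/3,90+250/3)); print('plate',pl)
bt=plane(c,np.array([[341,207],[391,205],[397,375],[347,378]])/3+[140-1/3,90-1/3],50)
print('bar top',bt.mean(0),np.linalg.norm(bt-np.roll(bt,1,0),axis=1))
v=bt[0]+bt[1]-bt[2]-bt[3]; yaw=np.arctan2(v[1],v[0]); psi=np.arctan2(M[1,0],M[0,0]); print('bar yaw',np.degrees(yaw),'psi',np.degrees(psi),'rz',psi-yaw)
z3=np.load('w3.npz'); c3=cam('wrist',z3); e3,pl3=hull(c3,18,cv2.cvtColor(z3['p'],cv2.COLOR_RGB2HSV),(365/1.5625,255/1.5625)); print('plate w3',pl3)
print('tri plate wrist',tri([(c3,e3),(c,e4)]))
d=z['d'];v_,u_=np.mgrid[0:384,0:512]; o,r=rays(c,np.c_[u_.ravel(),v_.ravel()]);W=o+r*d.ravel()[:,None]
k=(np.hypot(*(W[:,:2]-bt.mean(0)[:2]).T)<38)&(d.ravel()>0)
for a,b in[(10,26),(40,60)]: q=W[k&(W[:,2]>a)&(W[:,2]<b)]; print('depth z',np.median(q[:,2]),len(q))
for n,X in[('bar',bt.mean(0)),('plate',np.r_[pl[:2],18])]: print(n,'in tool',M.T@(X-t))
z2=np.load('w2.npz'); M2=R.from_rotvec(z2['orientation']).as_matrix(); print('collar in tool',M2.T@(np.array([490.8,226.4,151])-z2['tcp_pos']))
```

```text
ellipse ((262.11181640625, 176.97320556640625), (89.18327331542969, 91.62268829345703), 92.55538940429688)
plate (537.5101318359375, -189.88816833496094, 39.588775634765625)
bar top [ 538.15856372 -189.62531149   50.        ] [45.39094358 12.52238655 45.08466863 13.16708041]
bar yaw 45.48625645211409 psi 43.45601891079114 rz -0.03543432969367999
ellipse ((264.1448059082031, 173.27963256835938), (78.59514617919922, 80.42168426513672), 84.92398071289062)
plate w3 (536.9396362304688, -191.48780822753906, 39.550838470458984)
tri plate wrist (array([ 537.30826495, -190.90688825,    9.87071502]), [np.float64(0.704187909919234), np.float64(0.7041879099192777)])
depth z 16.829240163870452 4835
depth z 48.61954328447979 1034
bar in tool [  5.04413161   0.876106   111.32780907]
plate in tool [  4.37243889   0.58390297 143.32707475]
collar in tool [ -4.04964452  -2.11200735 110.57713092]
```

The two lid views differ by about 1.7 mm, which implies a hand-eye offset of about (0.4, −1.0) mm in the tool frame, and I'll correct for it. Next I descend and grip.

Request:
move_arm(steps=[{"tx":4.3,"ty":1.7,"tz":0,"rx":0,"ry":0,"rz":-0.035,"jaw":85},{"tx":4.3,"ty":1.7,"tz":35,"rx":0,"ry":0,"rz":-0.035,"jaw":80},{"tx":4.3,"ty":1.7,"tz":70,"rx":0,"ry":0,"rz":-0.035,"jaw":70},{"tx":4.3,"ty":1.7,"tz":100,"rx":0,"ry":0,"rz":-0.035,"jaw":60},{"tx":4.3,"ty":1.7,"tz":125,"rx":0,"ry":0,"rz":-0.035,"jaw":50},{"tx":4.3,"ty":1.7,"tz":136,"rx":0,"ry":0,"rz":-0.035,"jaw":40},{"tx":4.3,"ty":1.7,"tz":137,"rx":0,"ry":0,"rz":-0.035,"jaw":30},{"tx":4.3,"ty":1.7,"tz":137,"rx":0,"ry":0,"rz":-0.035,"jaw":22},{"tx":4.3,"ty":1.7,"tz":137,"rx":0,"ry":0,"rz":-0.035,"jaw":22}], force=50)

```text
time_s: 5.65
tcp_pos: [539.3, -192.2, 25.3]
orientation: [2.897, 1.208, 0.004]
ft_force: [0.4, -0.1, 0.1]
gripper_width: 22.0
finger_force: 0.0
```

Request:
move_arm(steps=[{"tx":0,"ty":0,"tz":0,"rx":0,"ry":0,"rz":0,"jaw":16},{"tx":0,"ty":0,"tz":0,"rx":0,"ry":0,"rz":0,"jaw":8},{"tx":0,"ty":0,"tz":0,"rx":0,"ry":0,"rz":0,"jaw":4},{"tx":0,"ty":0,"tz":0,"rx":0,"ry":0,"rz":0,"jaw":4},{"tx":0,"ty":0,"tz":0,"rx":0,"ry":0,"rz":0,"jaw":4},{"tx":0,"ty":0,"tz":0,"rx":0,"ry":0,"rz":0,"jaw":4}], force=50)

```text
time_s: 6.15
tcp_pos: [539.4, -192.2, 25.8]
orientation: [2.897, 1.208, 0.005]
ft_force: [-0.5, 0.4, 7.1]
gripper_width: 13.1
finger_force: 50.5
```

Request:
move_arm(steps=[{"tx":0,"ty":0,"tz":-8,"rx":0,"ry":0,"rz":0,"jaw":4},{"tx":0,"ty":0,"tz":-20,"rx":0,"ry":0,"rz":0,"jaw":4},{"tx":0,"ty":0,"tz":-45,"rx":0,"ry":0,"rz":0,"jaw":4},{"tx":0,"ty":0,"tz":-75,"rx":0,"ry":0,"rz":0,"jaw":4},{"tx":0,"ty":0,"tz":-105,"rx":0,"ry":0,"rz":0,"jaw":4},{"tx":0,"ty":0,"tz":-135,"rx":0,"ry":0,"rz":0,"jaw":4},{"tx":0,"ty":0,"tz":-165,"rx":0,"ry":0,"rz":0,"jaw":4},{"tx":0,"ty":0,"tz":-190,"rx":0,"ry":0,"rz":0,"jaw":4},{"tx":0,"ty":0,"tz":-190,"rx":0,"ry":0,"rz":0,"jaw":4},{"tx":0,"ty":0,"tz":-190,"rx":0,"ry":0,"rz":0,"jaw":4}])

```text
time_s: 6.98
tcp_pos: [538.5, -192.0, 216.0]
orientation: [2.897, 1.207, 0.005]
ft_force: [-0.6, -0.6, -3.3]
gripper_width: 13.1
finger_force: 49.3
```

Run:
```python
from h import *
s=arm.sense(); p,d=eyes.camera('wrist'); np.savez('w5.npz',p=p,d=d,orientation=s['orientation'],tcp_pos=s['tcp_pos'])
print(s['time_s'],s['tcp_pos'],s['orientation'],s['gripper_width'],s['finger_force'],s['ft_force'],s['ft_torque']); s=arm.sense();print(s['tcp_pos'])
M=R.from_rotvec(s['orientation']).as_matrix();t=s['tcp_pos'];print('tool z',M[:,2])
c=cam('wrist',s)
cv2.imwrite('pics/j.png',p[:,:,::-1])
d=d;v,u=np.mgrid[0:384,0:512]; o,r=rays(c,np.c_[u.ravel(),v.ravel()]);W=o+r*d.ravel()[:,None]; T=(W-t)@M
hs=cv2.cvtColor(p,cv2.COLOR_RGB2HSV).reshape(-1,3)
k=(d.ravel()>0)&(abs(T[:,0])<50)&(abs(T[:,1])<50)&(T[:,2]>0)&(T[:,2]<16)
q=T[k&(hs[:,1]<60)]; print('plate pts',len(q),np.median(q,0),q.min(0),q.max(0))
A=np.c_[q[:,:2],np.ones(len(q))]; print('plate plane in tool',np.linalg.lstsq(A,q[:,2],rcond=None)[0])
```

```text
6.9833 [ 538.54945154 -191.97844777  215.96097445] [2.8965398  1.20728587 0.00543376] 13.09267632522756 49.34337258338928 [-0.58423215 -0.59883674 -3.26661587] [ 0.05202977 -0.01110123 -0.02465226]
[ 537.12712682 -191.41847148  213.56751524]
tool z [ 5.24027558e-04 -2.98878650e-04 -9.99999818e-01]
plate pts 10601 [15.53544298 -1.0339993   9.03540961] [-22.26616423 -40.43742828   1.02283751] [39.91142832 38.89937493 12.62190163]
plate plane in tool [3.70475583e-03 1.72795067e-03 8.98637501e+00]
```

View pics/j.png

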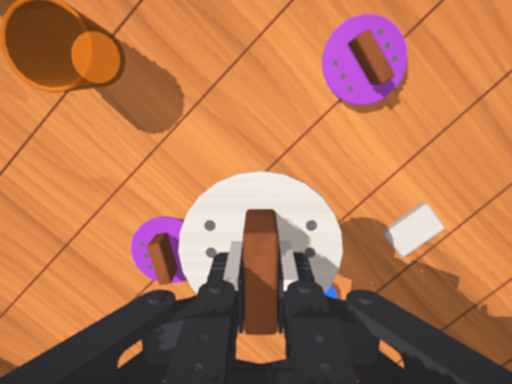

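Gripped well: the lid sits flat in the fingers with the bar centred at x≈260 and the plate level within 0.2°. TCP readings vary by 1–2 mm, so I'll average several readings and compare them with the commanded poses.

```bash
cat >> h.py <<'E'
def Rz(a): return R.from_rotvec([0,0,a]).as_matrix()
def down(psi): c,s=np.cos(psi),np.sin(psi); return np.array([[c,s,0],[s,-c,0],[0,0,-1.]])
def avg(n=8,name='wrist'):
    L=[];
    for i in range(n):
        s=arm.sense(); L.append(np.r_[s['tcp_pos'],s['orientation'],s['ft_force'],s['joints']]); eyes.camera(name)
    return np.array(L)
E
python3 - <<'E'
from h import *
r0=[-0.5109,-3.0994,0.0]; M=R.from_rotvec(r0).as_matrix(); p=np.array([216.682,639.271,231.28]); psi=np.arctan2(M[1,0],M[0,0])
for n,t,rz in [('',(-310,-240,-100),0),('w1',(-79,-61,0),0),('w2',(0,0,71),.3),('',(-270,-300,60),0),('w3',(-14,-16,0),0),('w4',(0,0,40),1.76),('grip',(4.3,1.7,137),-.035),('lift',(0,0,-190),0)]:
    p=p+down(psi)@np.array(t,float); psi-=rz
    print(n,p.round(2),np.degrees(psi).round(2))
L=avg(10); print(L[:,:3].round(2)); print('mean',L[:,:6].mean(0),L[:,:3].std(0)); print('j std',L[:,9:].std(0),'ft',L[:,6:9].mean(0))
E
```

```text
[433.25 312.47 331.28] 161.28
w1 [488.49 229.34 331.28] 161.28
w2 [488.49 229.34 260.28] 144.09
 [ 531.23 -172.    200.28] 144.09
w3 [ 533.18 -193.17  200.28] 144.09
w4 [ 533.18 -193.17  160.28] 43.25
grip [ 537.48 -191.46   23.28] 45.26
lift [ 537.48 -191.46  213.28] 45.26
[[ 537.13 -191.42  213.57]
 [ 536.27 -191.03  211.99]
 [ 535.9  -190.87  211.15]
 [ 535.8  -190.83  210.81]
 [ 535.96 -190.89  210.84]
 [ 536.19 -190.98  211.07]
 [ 536.43 -191.09  211.37]
 [ 536.7  -191.19  211.74]
 [ 536.95 -191.27  212.13]
 [ 537.09 -191.34  212.42]]
mean [ 5.36441173e+02 -1.91091003e+02  2.11706480e+02 -2.31807329e+00
 -9.66121402e-01  3.20703909e-03] [0.47352418 0.19577401 0.81350954]
j std [1.97456131e-05 8.31399701e-04 9.11474210e-04 3.34103244e-05
 4.13716926e-05 1.74254988e-05] ft [ 0.13810437  0.066122   -2.89742481]
```

Run:
```python
from h import *
from scipy.optimize import least_squares
z=np.load('w5.npz'); p=z['p']; m=eyes.camera_model('wrist'); f=192/np.tan(np.radians(m['vfov']/2)); c=(f,m['cx'],m['cy'],m['hand_eye'])
hs=cv2.cvtColor(p,cv2.COLOR_RGB2HSV); w=((hs[:,:,1]<60)&(hs[:,:,2]>110)).astype(np.uint8); n,l=cv2.connectedComponents(w); w=(l==l[195,260]).astype(np.uint8)
C=max(cv2.findContours(w,cv2.RETR_EXTERNAL,cv2.CHAIN_APPROX_NONE)[0],key=cv2.contourArea)[:,0]
H=cv2.convexHull(C)[:,0]; H=H[H[:,1]<250]
for zz in(8.5,9,9.5):
    P=plane(c,H,zz)[:,:2]; q=least_squares(lambda k:np.hypot(*(P-k[:2]).T)-k[2],[0,0,40],loss='soft_l1').x; print(zz,'lid in tool (est)',q, len(P))
z2=np.load('w2.npz'); M2=R.from_rotvec(z2['orientation']).as_matrix(); psi2=np.arctan2(M2[1,0],M2[0,0]);print(np.degrees(psi2))
L=avg(6); print(L[:,:3].round(2))
```

```text
8.5 lid in tool (est) [ 0.66783561 -1.01386321 39.37240195] 27
9 lid in tool (est) [ 0.42911934 -1.01466369 39.50379636] 27
9.5 lid in tool (est) [ 0.19040311 -1.0154642  39.63519076] 27
144.31154464854882
[[ 537.23 -191.4   212.69]
 [ 537.35 -191.45  212.91]
 [ 537.41 -191.46  213.09]
 [ 537.46 -191.51  213.21]
 [ 537.47 -191.49  213.29]
 [ 537.49 -191.48  213.32]]
```

The arm settles exactly to its commanded pose, so I plan on commanded poses. Lid-in-hand is about (0.4, −1.0) in the image estimate, so the target TCP over the collar is (492.0, 226.7) with tool yaw 143.75°.

Request:
move_arm(steps=[{"tx":20,"ty":-24,"tz":0,"rx":0,"ry":0,"rz":-0.1,"jaw":4},{"tx":46,"ty":-56,"tz":0,"rx":0,"ry":0,"rz":-0.22,"jaw":4},{"tx":72,"ty":-88,"tz":0,"rx":0,"ry":0,"rz":-0.34,"jaw":4},{"tx":98,"ty":-120,"tz":0,"rx":0,"ry":0,"rz":-0.46,"jaw":4},{"tx":124,"ty":-152,"tz":0,"rx":0,"ry":0,"rz":-0.58,"jaw":4},{"tx":150,"ty":-184,"tz":0,"rx":0,"ry":0,"rz":-0.7,"jaw":4},{"tx":176,"ty":-216,"tz":0,"rx":0,"ry":0,"rz":-0.82,"jaw":4},{"tx":202,"ty":-248,"tz":0,"rx":0,"ry":0,"rz":-0.94,"jaw":4},{"tx":228,"ty":-280,"tz":0,"rx":0,"ry":0,"rz":-1.06,"jaw":4},{"tx":250,"ty":-308,"tz":0,"rx":0,"ry":0,"rz":-1.18,"jaw":4}])

```text
time_s: 8.67
tcp_pos: [494.2, 205.5, 213.7]
orientation: [1.728, 2.623, 0.002]
ft_force: [1.1, 0.0, -3.3]
gripper_width: 12.9
finger_force: 49.4
```

Request:
move_arm(steps=[{"tx":10,"ty":3,"tz":0,"rx":0,"ry":0,"rz":-0.11,"jaw":4},{"tx":18,"ty":5.3,"tz":0,"rx":0,"ry":0,"rz":-0.22,"jaw":4},{"tx":23,"ty":6.8,"tz":0,"rx":0,"ry":0,"rz":-0.33,"jaw":4},{"tx":23,"ty":6.8,"tz":0,"rx":0,"ry":0,"rz":-0.44,"jaw":4},{"tx":23,"ty":6.8,"tz":0,"rx":0,"ry":0,"rz":-0.539,"jaw":4},{"tx":23,"ty":6.8,"tz":0,"rx":0,"ry":0,"rz":-0.539,"jaw":4},{"tx":23,"ty":6.8,"tz":0,"rx":0,"ry":0,"rz":-0.539,"jaw":4},{"tx":23,"ty":6.8,"tz":0,"rx":0,"ry":0,"rz":-0.539,"jaw":4},{"tx":23,"ty":6.8,"tz":0,"rx":0,"ry":0,"rz":-0.539,"jaw":4},{"tx":23,"ty":6.8,"tz":0,"rx":0,"ry":0,"rz":-0.539,"jaw":4}])

```text
time_s: 9.5
tcp_pos: [492.1, 226.6, 213.3]
orientation: [0.98, 2.985, 0.0]
ft_force: [-0.3, 0.1, -2.2]
gripper_width: 13.3
finger_force: 49.4
```

Run:
```python
from h import *
L=avg(8); print(L[[0,-1],:3].round(2))
s=arm.sense(); p,d=eyes.camera('wrist'); np.savez('w6.npz',p=p,d=d,orientation=s['orientation'],tcp_pos=s['tcp_pos'])
M=R.from_rotvec(s['orientation']).as_matrix();print(s['time_s'],s['tcp_pos'],np.degrees(np.arctan2(M[1,0],M[0,0])),s['ft_force'],s['finger_force'])
cv2.imwrite('pics/k.png',cv2.resize(p[60:300,120:400,::-1],(700,600),interpolation=cv2.INTER_CUBIC))
```

```text
[[492.06 226.6  213.32]
 [492.02 226.7  213.3 ]]
9.9 [492.00709236 226.71062087 213.25408609] 143.73501958810942 [ 0.04873664 -0.25532552 -3.17925896] 49.441418051719666
```

View pics/k.png

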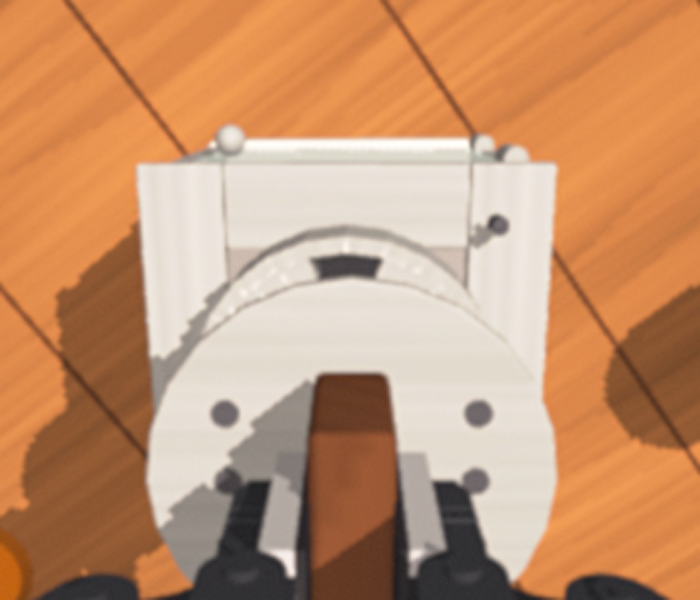

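The crop (2.5×, offset 120,60) shows the lid level above the collar. The visible slot is centred at about (346,256), the rear roof corners are at (138,164) and (556,164), the stud is at (498,224), and the bar centre is x≈353.

Run:
```python
from h import *
z=np.load('w6.npz'); c=cam('wrist',z); M=R.from_rotvec(z['orientation']).as_matrix(); f=lambda a:np.array(a,float)/2.5+[120-.3,60-.3]
T=lambda uv,h:(plane(c,f(uv),h)-z['tcp_pos'])@M
for dz in(0,-1.3):
    print('slot end',T([[311,256],[381,256]],151+dz).mean(0),'roof',T([[138,164],[556,164]],131+dz).mean(0), 'stud',T([[498,222]],139+dz))
# lid again
m=eyes.camera_model('wrist'); cc=(c[0],c[1],c[2],m['hand_eye'])
print('plate L/R', plane(cc,f([[147,470],[556,470],[350,277]]),9.0))
```

```text
slot end [35.10216541 -1.40931867 62.25512787] roof [55.4332224  -1.23554336 82.25563498] stud [[41.58485094 37.14715087 74.25154857]]
slot end [34.85954506 -1.41832506 63.5551225 ] roof [55.33051876 -1.2427337  83.55563304] stud [[41.39482758 37.37114916 75.55152191]]
plate L/R [[  3.22454863 -39.58787523   9.        ]
 [  3.18962305  39.42808802   9.        ]
 [ 41.20561896  -0.32749716   9.        ]]
```

Run:
```python
from h import *
from scipy.optimize import least_squares
m=eyes.camera_model('wrist'); f=192/np.tan(np.radians(m['vfov']/2)); c=(f,m['cx'],m['cy'],m['hand_eye'])
z=np.load('w5.npz'); p=z['p'].astype(int); d=z['d']
v,u=np.mgrid[0:384,0:512]; o,r=rays(c,np.c_[u.ravel(),v.ravel()]); T=(o+r*d.ravel()[:,None]).reshape(384,512,3)
for nm in('w5','w6'):
    z=np.load(nm+'.npz'); d=z['d']; T=(o+r*d.ravel()[:,None]).reshape(384,512,3)
    w=((d>0)&(T[:,:,2]>5)&(T[:,:,2]<13)&(v<235)).astype(np.uint8)
    C=max(cv2.findContours(w,cv2.RETR_EXTERNAL,cv2.CHAIN_APPROX_NONE)[0],key=cv2.contourArea)
    H=cv2.convexHull(C)[:,0]; H=H[H[:,1]<232]
    P=plane(c,H,9)[:,:2]; q=least_squares(lambda k:np.hypot(*(P-k[:2]).T)-k[2],[0,0,40],loss='soft_l1').x; print(nm,'plate',q,len(P),H[:,0].min(),H[:,0].max())
    hs=cv2.cvtColor(z['p'],cv2.COLOR_RGB2HSV)
    for row in(225,235,245): 
        x=np.where((hs[row,235:290,1]>90)&(hs[row,235:290,2]>50))[0]+235
        print(row,x.min(),x.max(),plane(c,[[(x.min()+x.max())/2,row]],-23)[0])
    w=(np.median(T[200:210,250:270,2]));print('plate z',w)
```

```text
w5 plate [ 2.06171579 -0.06023315 39.10599902] 24 182 338
225 245 276 [ 2.73072810e+01  1.85752751e-02 -2.30000000e+01]
235 244 277 [ 2.32909076e+01  1.70190174e-02 -2.30000000e+01]
245 243 278 [ 1.92014943e+01  1.54344583e-02 -2.30000000e+01]
plate z 8.954331721536306
w6 plate [ 2.06171579 -0.06023315 39.10599902] 24 182 338
225 245 276 [ 2.73072810e+01  1.85752751e-02 -2.30000000e+01]
235 243 277 [ 23.29099229  -0.17089044 -23.        ]
245 243 278 [ 1.92014943e+01  1.54344583e-02 -2.30000000e+01]
plate z 9.092983108345479
```

The lid in the tool frame is about (1.4, 0.0) and the collar about (0.4, −1.0). I shift by (−0.9, −0.9) and lower slowly, watching force.

Request:
move_arm(steps=[{"tx":-0.9,"ty":-0.9,"tz":14,"rx":0,"ry":0,"rz":0,"jaw":4},{"tx":-0.9,"ty":-0.9,"tz":26,"rx":0,"ry":0,"rz":0,"jaw":4},{"tx":-0.9,"ty":-0.9,"tz":32,"rx":0,"ry":0,"rz":0,"jaw":4},{"tx":-0.9,"ty":-0.9,"tz":33,"rx":0,"ry":0,"rz":0,"jaw":4},{"tx":-0.9,"ty":-0.9,"tz":34,"rx":0,"ry":0,"rz":0,"jaw":4},{"tx":-0.9,"ty":-0.9,"tz":35,"rx":0,"ry":0,"rz":0,"jaw":4},{"tx":-0.9,"ty":-0.9,"tz":36,"rx":0,"ry":0,"rz":0,"jaw":4},{"tx":-0.9,"ty":-0.9,"tz":37,"rx":0,"ry":0,"rz":0,"jaw":4},{"tx":-0.9,"ty":-0.9,"tz":38,"rx":0,"ry":0,"rz":0,"jaw":4},{"tx":-0.9,"ty":-0.9,"tz":39,"rx":0,"ry":0,"rz":0,"jaw":4}])

```text
time_s: 10.78
tcp_pos: [492.4, 225.6, 174.5]
orientation: [0.977, 2.985, 0.001]
ft_force: [0.9, 0.6, -2.4]
gripper_width: 13.0
finger_force: 49.5
```

Request:
move_arm(steps=[{"tx":0,"ty":0,"tz":1.5,"rx":0,"ry":0,"rz":0,"jaw":4},{"tx":0,"ty":0,"tz":3,"rx":0,"ry":0,"rz":0,"jaw":4},{"tx":0,"ty":0,"tz":4.5,"rx":0,"ry":0,"rz":0,"jaw":4},{"tx":0,"ty":0,"tz":6,"rx":0,"ry":0,"rz":0,"jaw":4},{"tx":0,"ty":0,"tz":7.5,"rx":0,"ry":0,"rz":0,"jaw":4},{"tx":0,"ty":0,"tz":8.5,"rx":0,"ry":0,"rz":0,"jaw":4},{"tx":0,"ty":0,"tz":8.5,"rx":0,"ry":0,"rz":0,"jaw":4}])

```text
time_s: 11.37
tcp_pos: [492.0, 225.4, 165.4]
orientation: [-0.977, -2.985, 0.001]
ft_force: [-0.8, -0.3, -2.5]
gripper_width: 13.4
finger_force: 49.5
```

Request:
move_arm(steps=[{"tx":0,"ty":0,"tz":0.7,"rx":0,"ry":0,"rz":0,"jaw":4},{"tx":0,"ty":0,"tz":1.4,"rx":0,"ry":0,"rz":0,"jaw":4},{"tx":0,"ty":0,"tz":2.1,"rx":0,"ry":0,"rz":0,"jaw":4},{"tx":0,"ty":0,"tz":2.5,"rx":0,"ry":0,"rz":0,"jaw":4},{"tx":0,"ty":0,"tz":2.5,"rx":0,"ry":0,"rz":0,"jaw":4},{"tx":0,"ty":0,"tz":2.5,"rx":0,"ry":0,"rz":0,"jaw":4}])

```text
time_s: 11.87
tcp_pos: [492.2, 225.5, 163.2]
orientation: [-0.977, -2.986, 0.0]
ft_force: [0.9, -0.4, -2.7]
gripper_width: 13.1
finger_force: 49.5
```

Request:
move_arm(steps=[{"tx":0,"ty":0,"tz":0.5,"rx":0,"ry":0,"rz":0,"jaw":4},{"tx":0,"ty":0,"tz":1.0,"rx":0,"ry":0,"rz":0,"jaw":4},{"tx":0,"ty":0,"tz":1.5,"rx":0,"ry":0,"rz":0,"jaw":4},{"tx":0,"ty":0,"tz":1.5,"rx":0,"ry":0,"rz":0,"jaw":4},{"tx":0,"ty":0,"tz":1.5,"rx":0,"ry":0,"rz":0,"jaw":4}])

```text
time_s: 12.28
tcp_pos: [492.3, 225.5, 162.7]
orientation: [0.977, 2.985, 0.0]
ft_force: [-2.8, -1.6, 5.4]
gripper_width: 13.1
finger_force: 50.6
```

Run:
```python
from h import *
L=avg(5); print(L[:,:3].round(2),L[:,6:9].mean(0))
```

```text
[[492.33 225.48 162.73]
 [492.35 225.49 162.72]
 [492.37 225.5  162.75]
 [492.37 225.5  162.75]
 [492.36 225.5  162.75]] [-3.2106745  -1.93007742  5.27477157]
```

Seated: about 8 N contact at TCP z 162.7, with the plug inserted. I ease the press slightly and turn clockwise 45° about the lid axis.

Request:
move_arm(steps=[{"tx":0,"ty":0,"tz":-0.7,"rx":0,"ry":0,"rz":0,"jaw":4},{"tx":0.07,"ty":-0.06,"tz":-0.7,"rx":0,"ry":0,"rz":0.08,"jaw":4},{"tx":0.12,"ty":-0.14,"tz":-0.7,"rx":0,"ry":0,"rz":0.16,"jaw":4},{"tx":0.17,"ty":-0.22,"tz":-0.7,"rx":0,"ry":0,"rz":0.24,"jaw":4},{"tx":0.21,"ty":-0.3,"tz":-0.7,"rx":0,"ry":0,"rz":0.32,"jaw":4},{"tx":0.25,"ty":-0.38,"tz":-0.7,"rx":0,"ry":0,"rz":0.4,"jaw":4},{"tx":0.25,"ty":-0.38,"tz":-0.7,"rx":0,"ry":0,"rz":0.4,"jaw":4}])

```text
time_s: 13.12
tcp_pos: [492.3, 225.6, 162.7]
orientation: [1.554, 2.73, 0.002]
ft_force: [0.4, 0.3, 0.8]
gripper_width: 13.2
finger_force: 50.0
```

Request:
move_arm(steps=[{"tx":-0.02,"ty":-0.06,"tz":0,"rx":0,"ry":0,"rz":0.08,"jaw":4},{"tx":-0.03,"ty":-0.12,"tz":0,"rx":0,"ry":0,"rz":0.16,"jaw":4},{"tx":-0.05,"ty":-0.18,"tz":0,"rx":0,"ry":0,"rz":0.24,"jaw":4},{"tx":-0.06,"ty":-0.25,"tz":0,"rx":0,"ry":0,"rz":0.32,"jaw":4},{"tx":-0.08,"ty":-0.3,"tz":0,"rx":0,"ry":0,"rz":0.385,"jaw":4},{"tx":-0.08,"ty":-0.3,"tz":0,"rx":0,"ry":0,"rz":0.385,"jaw":4},{"tx":-0.08,"ty":-0.3,"tz":0,"rx":0,"ry":0,"rz":0.385,"jaw":4},{"tx":-0.08,"ty":-0.3,"tz":0,"rx":0,"ry":0,"rz":0.385,"jaw":4}])

```text
time_s: 13.78
tcp_pos: [492.1, 225.4, 162.8]
orientation: [2.042, 2.387, 0.002]
ft_force: [0.9, 0.9, 1.0]
gripper_width: 13.1
finger_force: 50.0
```

Run:
```python
from h import *
L=avg(3); print(L[:,:3].round(2),L[:,6:9].mean(0))
s=arm.sense(); p,d=eyes.camera('wrist'); M=R.from_rotvec(s['orientation']).as_matrix();print(s['time_s'],np.degrees(np.arctan2(M[1,0],M[0,0])),s['finger_force'])
cv2.imwrite('pics/l.png',cv2.resize(p[40:340,60:460,::-1],(800,600),interpolation=cv2.INTER_CUBIC))
```

```text
[[492.12 225.4  162.75]
 [492.12 225.38 162.76]
 [492.09 225.38 162.75]] [1.08259169 0.68313422 1.26110517]
13.9333 98.8393821016145 49.99641180038452
```

View pics/l.png

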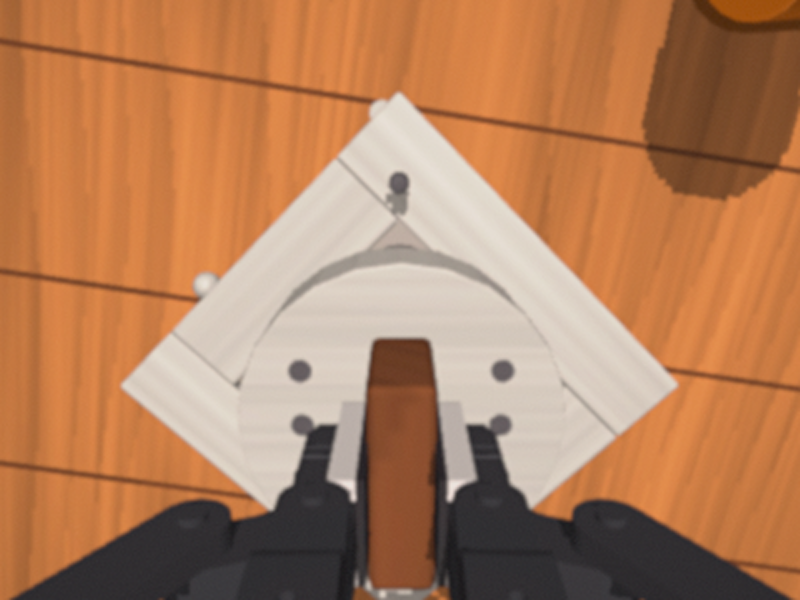

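The bar (x≈402) points straight at the stud (399,183). The lid is seated flat on the collar, the grip holds at 50 N and the arm is at rest, so I hand in.

```bash
python3 -c "
from rig import arm
print(arm.hand_in())"
```

```text
the job is handed in; nothing more can be done
None
```

The lid is seated in the collar and turned 45° clockwise so the bar points at the studs; I handed in at about 14 s with the gripper still holding it at 50 N and have not seen the verdict.

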